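Refit the vacuum cleaner's filter cap

TASK

The white filter cap lies loose on top of the small vacuum cleaner, turned the wrong way. With the fingertips only, push its blue bar around until the notch in the cap's rim (at the bar's red end) stands over the red lug on the machine, then gently press the cap straight down until it is fully home on the lug. Do not grip, lift or tip the cap, leave the things around the machine where they stand, and finish clear of it.

Things in the scene. Friction and masses are not known exactly. Their poses are not given: they have to be found in the camera images.
- vac: Portable tub vacuum cleaner, fixed to the table: blue tub, black top, 268 mm in diameter, flat top 118 mm high. Origin on the vertical axis of cap and spindle, at table height; z up, x points to the red lug; a hose socket reaches 165 mm out at -x. A 16 mm steel spindle on the axis keeps the cap centred (about 1 mm play). The seat plate under the cap is 123 mm high.
- lug (a point): Point on the red locating lug on the machine's top, 56 mm from the axis, 130.5 mm high: the top of the part that enters the notch. The lug is 10 mm wide (6 mm at the top) and reaches from 52 to 77 mm from the axis; its outer end, beyond the cap's rim, is 137 mm high and is seen from above.
- cap: Loose white round filter cap, 120 mm across, 14 mm thick, 0.3 kg; across its top a blue bar along x, red at the notch end: 88 mm long, 12 wide, 14 to 30 mm above the underside. Origin: centre of the underside; z up, x to the notch. Starts level on a rubber seal, underside 132 mm high, 0.7 rad or more away from the lug. Pushed at the bar's end (1 to 3 N) it turns either way and stays where left.
- cap_notch (a point): Middle of the notch in the cap's rim, on the underside, 56 mm from the cap's centre. The notch is 16 mm wide and open outward from 45 mm from the centre. The cap can go down only with the notch over the lug, within about 3 degrees; else it stops on the lug after 1.5 mm.
- bar_top (a point): Middle of the top face of the blue bar, on the cap's axis, 30 mm above its underside: the place to press. When aligned, a press of about 4 to 7 N slides the stiff seal down 9 mm and the cap stays down, underside 123 mm high (this point 153 mm) when fully home.
- spray: Loose spray bottle standing near the machine: white with a yellow band and black head, 73 mm in diameter, 211 mm high, origin at the centre of its foot. To be left alone.
- tub: Loose wipes tub standing near the machine: white and green with a blue lid, 84 mm in diameter, 120 mm high, origin at the centre of its foot. To be left alone.
- brush: Loose blue scrubbing brush lying beyond the machine, 55 by 130 mm, 68 mm high, long along its y, origin at the centre of its underside. To be left alone.
Not all that is in view belongs to the job. What is meant by the cap is not green, orange or turquoise, and is the smaller of those in its own colour.

How it is judged:
By the outcome, as a careful person would: the job done as asked, in the order asked, and still so for the second after the job is handed in, with the robot touching nothing.
It also fails if it takes over 48 s, if anything falls off the work surface, if the arm or the gripper's body presses on something with over 40 N, if the wrist force passes 120 N, or if a joint passes its speed limit or range.

ROBOT

A 6-joint arm with a two-finger parallel gripper is mounted at the origin on the work surface. World frame = base frame: x ahead of the robot, y to its left, z up, the work surface at z = 0. Lengths are in m, angles in rad, forces in N, time in s.
With the tool pointing down it reaches from about 0.25 to 0.725 m from the base axis. Payload 4 kg.
Tool frame: the origin (TCP) lies on the centre line of the jaws, within the pads' length; the fingertips stand r.tip_extent ahead of it and the grasp point (between the pads) lies 2 mm behind it (r.tip_extent is the distance from the TCP to the fingertips, in m); z points along the fingers, y is the line along which they close (so a half turn about z gives the same grasp; the last joint's range is limited). The gripper opens to 85 mm and grips with 20 to 120 N. Pads are 22 mm wide; open, the fingers measure 114 mm over their backs; the gripper's body (76 mm by 85 mm) begins 54 mm behind the grasp point. The pads swing forward as they close: fully open they stand 13 mm farther back than shut.
Start: joints at [-1.152, 0.241, 0.005, 1.335, 0, 1.571], TCP at [0.203, -0.457, 0.248] pointing down, gripper open.
Joint ranges: [-2.72, 2.72], [-1.05, 1.87], [-1.09, 1.28], [-1.99, 2.15], [-1.42, 1.44], [-3.14, 3.14]. Speed limits (rad/s): [2.79, 2.79, 3.14, 3.14, 3.14, 3.14].

INTERFACE

Orientations are given as a unit quaternion [x, y, z, w].
In Python, from cell import r gives the robot as it stands.
- The arm moves only by the shell command python3 -m inch 'ROWS' [FORCE]. ROWS is JSON, a list of rows, each an object with "delta_pos": the shift along the tool's x, y, z in mm, a list of three; "roll": the turn about the tool's z in rad; "hand": the finger opening in mm, from 0 to 85.4. In form: [{"delta_pos": [x, y, z], "roll": roll, "hand": hand}, ...]. A call has 1 to 10 rows; each row shifts and turns the commanded pose from where the row before left it, along the tool's axes as they then stand; what a row does not reach is not made up. A row lasts 1/10 s, in which the tool goes at most 50 mm and 8.59 degrees, less where a joint would pass 70% of its speed; a pose out of reach is approached as far as the arm can. A call with a gripper value outside its range is refused whole. The fingers move at their own pace and stop on an object; FORCE is the grip in N (left out, the last holds). Time passes only in rows, so rows that do not move let the fingers close. It gives the time, the measured TCP pose, the force, the opening and the grip force at its end, in the units of the state.
- r.sense(): the state, without advancing time (a new reading comes with each control period).
- r.capture(name): name is "side" or "top" or "wrist"; returns the picture (420x560x3 uint8, red, green, blue); there is no depth.
- r.camera_params(name): a dict with "vertical_fov" (degrees; the focal length in pixels is half the picture's height over the tangent of half this angle, whatever the lens; pixels are square), "cx", "cy" (the principal point, pixels), "R" (3x3) and "t" (3): a world point X has camera coordinates R X + t. Camera axes: x right, y down, z forward; pixel columns grow to the right and rows downward; lengths in m; the calibration is good to about 2 mm. A picture is of the moment at which its call begins: read the wrist's pose just before it. camera_params takes no time and is no camera call; for the wrist camera it gives the pose at the moment of the call.
- r.close_job(): hands the job in; it is judged then, once.
The state is a dict: "time": time; "q": joint angles; "dq": joint speeds; "joint_efforts": joint torques, N m; "position": TCP position; "tool_rot": TCP orientation; "contact_force": force on the tool from outside, world axes, zero at the start; "ft_torque": the same for the moment, N m; "opening": finger opening in m; "finger_force": force on a finger pad.
Only numpy, scipy, OpenCV 4.12 (cv2) and the standard library are available. Lean on these libraries where they do the work, as an engineer would, in place of code of your own. Each camera call takes 0.05 s, during which the arm holds its last target. There are 200 camera calls.

## Working session

There is one attempt and no reset: what is moved stays moved. The work goes in short steps, Python scripts to look and compute and a shell command to move; the robot and the scene stay as the last step left them, time stands still between calls to the robot, and variables do not carry over. Pictures are saved under pics/ and viewed, at most 10 in all, crops included, and the job is handed in when it is done.

```bash
mkdir -p pics; ls; python3 - <<'E'
from cell import r
import cv2
s=r.sense();print(s,r.tip_extent)
for n in("top","side"):
    cv2.imwrite(f"pics/{n}0.png",r.capture(n)[:,:,::-1]);print(n,r.camera_params(n))
E
```

```text
pics
{'time': 0.0, 'q': array([-1.15201545e+00,  2.41413840e-01,  3.67394606e-03,  1.33516132e+00,
        2.21581946e-05,  1.57082719e+00]), 'dq': array([ 0.00166256,  0.00034548, -0.00130586,  0.00017524,  0.00076999,
       -0.00175138]), 'joint_efforts': array([ 2.82793926e-04, -3.72317612e+01,  2.52407634e+01,  1.69943488e-02,
        9.40984046e-05, -1.51107866e-05]), 'position': array([ 0.20308302, -0.45623683,  0.24739328]), 'tool_rot': array([ 9.78160470e-01,  2.07848473e-01, -2.07943918e-04, -1.03175700e-03]), 'contact_force': array([-0.04776221, -0.41502925,  0.16488874]), 'ft_torque': array([ 0.03327615,  0.00786393, -0.00749633]), 'finger_force': 0.0, 'opening': 0.08523365881689866} 0.017
top {'vertical_fov': 43.234895658552574, 'cx': 275.48712612804025, 'cy': 207.92687277649623, 'R': array([[ 0.00964479, -0.99988108,  0.01203373],
       [-0.98793469, -0.01138841, -0.15445176],
       [ 0.15457043, -0.01039888, -0.98792704]]), 't': array([0.02086523, 0.50769993, 1.64970416])}
side {'vertical_fov': 44.32926186898754, 'cx': 283.5193067160536, 'cy': 218.07108080193387, 'R': array([[-0.97816828, -0.207667  , -0.00782572],
       [-0.14228561,  0.69670007, -0.7031101 ],
       [ 0.15146495, -0.68664651, -0.71103794]]), 't': array([0.49976433, 0.13020994, 1.43952697])}
```

View pics/top0.png

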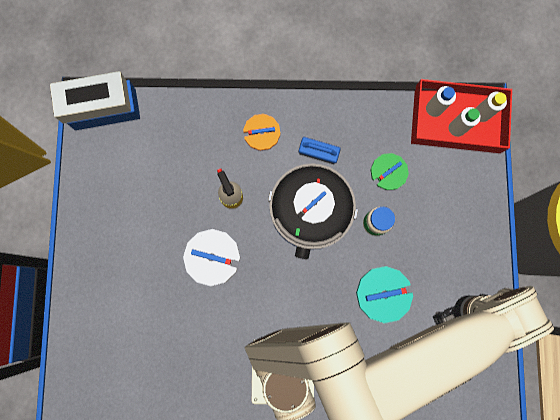

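View pics/side0.png

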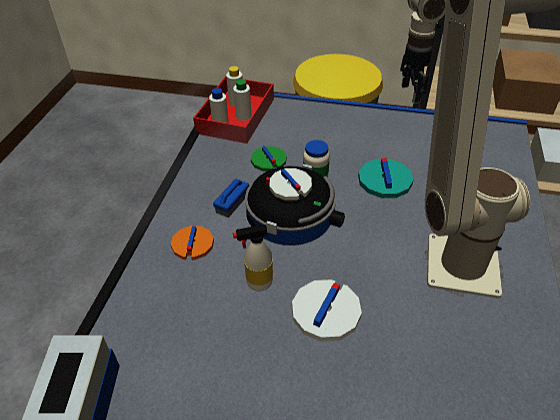

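The candidates in the top view are white on the vac (314,203), large white (211,257), orange (262,131), green (389,171) and turquoise (385,294). The one on the vac is the smaller white cap, so it fits the description. The lug is the red spot near (318,181), opposite the hose socket (303,252). I'll measure these and confirm in a crop.

```bash
cat > h.py <<'E'
import numpy as np, cv2
from cell import r
def ray(n,p,z,P=None):
    P=P or r.camera_params(n); f=210/np.tan(np.radians(P["vertical_fov"])/2)
    R=np.array(P["R"]);t=np.array(P["t"]);c=-R.T@t
    d=R.T@np.array([(p[0]-P["cx"])/f,(p[1]-P["cy"])/f,1]);return c+d*(z-c[2])/d[2]
def masks(im):
    h=cv2.cvtColor(im,cv2.COLOR_RGB2HSV);H,S,V=[h[...,i].astype(int) for i in range(3)]
    return dict(red=((H<8)|(H>172))&(S>130)&(V>80),blue=(H>100)&(H<125)&(S>120)&(V>70),white=(S<50)&(V>170))
def blobs(m,box,mn=4):
    x0,y0,x1,y1=box;k=np.zeros(m.shape,np.uint8);k[y0:y1,x0:x1]=m[y0:y1,x0:x1]
    n,l,s,c=cv2.connectedComponentsWithStats(k);return [(c[i].round(2),s[i]) for i in range(1,n) if s[i][4]>=mn]
E
python3 - <<'E'
from h import *
for n,box in(("top",(280,160,350,240)),("side",(245,160,345,215))):
    im=r.capture(n);m=masks(im)
    x0,y0,x1,y1=box
    cv2.imwrite(f"pics/{n}c.png",cv2.resize(im[y0:y1,x0:x1,::-1],None,fx=7 if n=="top" else 7,fy=7,interpolation=cv2.INTER_CUBIC))
    for k,z in(("red",.160),("red",.137),("blue",.162),("white",.146)):
        for c,s in blobs(m[k],box): print(n,k,c,s,ray(n,c,z).round(4))
    # black top disc & whole-cap circle
    k=np.zeros(m['white'].shape,np.uint8);k[y0:y1,x0:x1]=(m['white']|m['blue'])[y0:y1,x0:x1]
    cn=max(cv2.findContours(k,0,2)[0],key=cv2.contourArea);e=cv2.fitEllipse(cv2.convexHull(cn));print(e,ray(n,e[0],.146))
E
```

```text
top red [318. 180.] [317 178   3   5  15] [ 0.5744 -0.0986  0.16  ]
top red [304.4  210.07] [303 208   4   5  15] [ 0.4831 -0.058   0.16  ]
top red [318. 180.] [317 178   3   5  15] [ 0.5793 -0.1007  0.137 ]
top red [304.4  210.07] [303 208   4   5  15] [ 0.4867 -0.0596  0.137 ]
top blue [331.95 160.64] [326 160  11   3  22] [ 0.6337 -0.1404  0.162 ]
top blue [315.48 200.28] [306 192  20  18  90] [ 0.5125 -0.0907  0.162 ]
top white [317.17 171.16] [280 164  70  24 137] [ 0.6046 -0.0974  0.146 ]
top white [313.98 202.01] [ 294  182   41   42 1129] [ 0.51   -0.0876  0.146 ]
top white [287.13 232.87] [280 225  17  15  31] [ 0.4164 -0.0079  0.146 ]
top white [345.04 231.57] [338 225  12  15  28] [ 0.4221 -0.1797  0.146 ]
top white [283.77 235.85] [280 232   9   8  13] [0.4074 0.002  0.146 ]
top white [336.5 235.5] [333 233   8   6  10] [ 0.4101 -0.1543  0.146 ]
((313.7260437011719, 202.41995239257812), (40.33245849609375, 40.878055572509766), 155.98956298828125) [ 0.50874843 -0.08685351  0.146     ]
side red [272.5  160.33] [271 160   4   2   6] [ 0.575  -0.1519  0.16  ]
side red [267.8 
[... 156 characters left out ...]
1 160   4   2   6] [ 0.5819 -0.1796  0.137 ]
side red [267.8 178.6] [266 177   4   6  15] [ 0.5766 -0.0952  0.137 ]
side red [297.07 185.6 ] [295 184   5   4  15] [ 0.4877 -0.0822  0.137 ]
side blue [288.79 176.58] [281 169  16  17  73] [ 0.5129 -0.0876  0.162 ]
side blue [246.   184.65] [245 182   4   7  17] [ 0.6231 -0.0301  0.162 ]
side white [307.5  165.75] [303 165   9   3  12] [ 0.4724 -0.1645  0.146 ]
side white [300.58 178.5 ] [285 169  27  24 317] [ 0.4818 -0.1043  0.146 ]
side white [281.53 185.23] [270 170  29  27 415] [ 0.5293 -0.065   0.146 ]
((290.0502624511719, 182.07000732421875), (28.13937759399414, 42.00454330444336), 89.95100402832031) [ 0.50834836 -0.08306069  0.146     ]
```

View pics/topc.png

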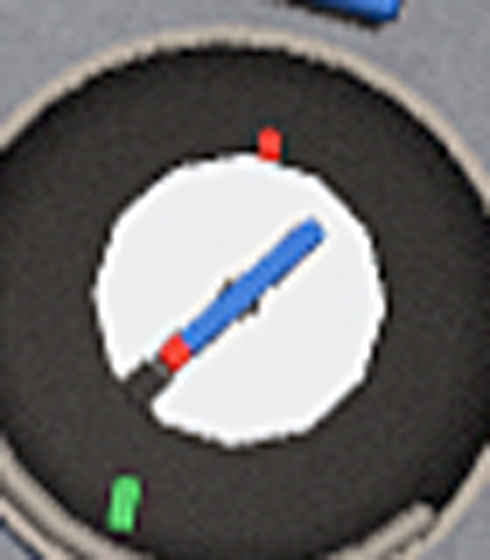

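The crop confirms it: small white cap, blue bar with its red end and notch at lower left, red lug at the top (the green tab is a decoy).

- **Axis:** about (0.5085, -0.085)
- **Lug:** 70 mm from the axis at about -0.18 rad, as expected
- **Bar's red end:** about 2.33 rad

I'll turn the cap clockwise by about 2.5 rad, straddling the axis with both fingertips so they push the two bar ends as a pure couple. First I'll move above it.

```bash
python3 -m inch '[{"delta_pos":[43,-21.5,0],"roll":0,"hand":60},{"delta_pos":[43,-21.5,0],"roll":0,"hand":60},{"delta_pos":[43,-21.5,0],"roll":0,"hand":60},{"delta_pos":[43,-21.5,0],"roll":0,"hand":60},{"delta_pos":[43,-21.5,0],"roll":0,"hand":60},{"delta_pos":[43,-21.5,0],"roll":0,"hand":60},{"delta_pos":[43,-21.5,0],"roll":0,"hand":60},{"delta_pos":[43,-21.5,0],"roll":0,"hand":60},{"delta_pos":[43,-21.5,0],"roll":0,"hand":60},{"delta_pos":[43,-21.5,0],"roll":0,"hand":60}]'
python3 -m inch '[{"delta_pos":[0,0,0],"roll":-0.14,"hand":60},{"delta_pos":[0,0,0],"roll":-0.14,"hand":60},{"delta_pos":[0,0,0],"roll":-0.14,"hand":60},{"delta_pos":[0,0,0],"roll":-0.14,"hand":60},{"delta_pos":[0,0,0],"roll":-0.14,"hand":60},{"delta_pos":[0,0,0],"roll":-0.14,"hand":60},{"delta_pos":[0,0,0],"roll":-0.14,"hand":60},{"delta_pos":[0,0,0],"roll":-0.14,"hand":60},{"delta_pos":[0,0,0],"roll":-0.14,"hand":60},{"delta_pos":[0,0,0],"roll":-0.14,"hand":60}]'
python3 -m inch '[{"delta_pos":[0,0,0],"roll":-0.14,"hand":60},{"delta_pos":[0,0,0],"roll":-0.14,"hand":60},{"delta_pos":[0,0,0],"roll":-0.14,"hand":60},{"delta_pos":[0,0,0],"roll":-0.14,"hand":60},{"delta_pos":[0,0,0],"roll":-0.14,"hand":60},{"delta_pos":[0,0,0],"roll":-0.14,"hand":60},{"delta_pos":[0,0,0],"roll":-0.14,"hand":60},{"delta_pos":[0,0,0],"roll":-0.14,"hand":60},{"delta_pos":[0,0,0],"roll":-0.14,"hand":60},{"delta_pos":[0,0,0],"roll":-0.14,"hand":60}]'
python3 - <<'E'
from h import *
s=r.sense();R=cv2.Rodrigues
from scipy.spatial.transform import Rotation as Ro
M=Ro.from_quat(s['tool_rot']).as_matrix();print(s['time'],s['q'],s['position'],r.tip_extent,s['opening'],'psi',np.arctan2(M[1,1],M[0,1]),M.round(3))
P=r.camera_params("wrist");im=r.capture("wrist");cv2.imwrite("pics/w1.png",im[:,:,::-1]);print(P)
E
```

```text
time: 1.2
position: [0.5096, -0.0837, 0.2482]
tool_rot: [0.978, 0.208, -0.0, 0.0]
contact_force: [0.2, -1.2, 0.5]
opening: 0.0602
finger_force: 0.0
time: 2.2
position: [0.5086, -0.0855, 0.248]
tool_rot: [0.612, 0.791, -0.0, -0.0]
contact_force: [0.3, -0.1, -0.5]
opening: 0.06
finger_force: 0.0
time: 3.2
position: [0.5086, -0.0855, 0.248]
tool_rot: [-0.041, 0.999, 0.0, -0.0]
contact_force: [-0.5, 0.3, -0.3]
opening: 0.0599
finger_force: 0.0
3.2 [-1.66550279e-01  2.72389403e-01  4.64264001e-02  1.34548985e+00
  3.82218600e-05 -2.49493683e-01] [ 0.50856781 -0.08548298  0.24801794] 0.017 0.05992085295082058 psi 1.6537396552243653 [[-0.997 -0.083 -0.001]
 [-0.083  0.997  0.   ]
 [ 0.001  0.    -1.   ]]
{'vertical_fov': 61.50501649088736, 'cx': 282.32832063475325, 'cy': 214.21220566497357, 'R': array([[-0.08249822,  0.99659044,  0.00124419],
       [ 0.95353788,  0.0785712 ,  0.29084717],
       [ 0.28975775,  0.02518076, -0.95676871]]), 't': array([ 0.12668962, -0.51759333,  0.23351963])}
```

View pics/w1.png

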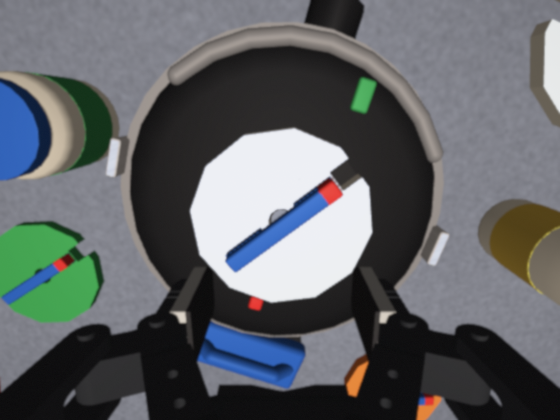

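The wrist view shows the cap with its red bar end at (330,190), the notch at (346,175), the lug at (256,303) and the green decoy at (364,95). I'll refine the axis and both angles from here.

```bash
cat >> h.py <<'E'
def meas(n="wrist",box=(180,120,385,315),zc=.132,name=None):
    P=r.camera_params(n);im=r.capture(n);m=masks(im)
    if name: cv2.imwrite(name,im[:,:,::-1])
    x0,y0,x1,y1=box
    k=np.zeros(m['white'].shape,np.uint8);k[y0:y1,x0:x1]=m['white'][y0:y1,x0:x1]
    cn=max(cv2.findContours(k,0,2)[0],key=cv2.contourArea);hull=cv2.convexHull(cn)[:,0]
    W=np.array([ray(n,p,zc+.014,P)[:2] for p in hull]);cc,rad=cv2.minEnclosingCircle(W.astype(np.float32))
    print('cap',np.round(cc,4),'r',round(rad,4))
    inside=np.zeros_like(k);cv2.fillConvexPoly(inside,hull,1)
    b=((m['blue']|m['red'])&(inside>0)).astype(np.uint8)
    nl,l,s,c=cv2.connectedComponentsWithStats(b);i=1+np.argmax(s[1:,4])
    ys,xs=np.nonzero(l==i);B=np.array([ray(n,p,zc+.030,P)[:2] for p in zip(xs,ys)])
    rd=m['red'][ys,xs];ce=B.mean(0);u=np.linalg.svd(B-ce,full_matrices=False)[2][0]
    if rd.any() and (B[rd].mean(0)-ce)@u<0:u=-u
    pr=(B-ce)@u;print('bar',ce.round(4),'len',np.ptp(pr).round(4),'ang',np.arctan2(u[1],u[0]).round(4),'red n',rd.sum())
    for q,s in blobs(m['red'],box,8):
        if l[int(q[1]),int(q[0])]==i: continue
        L=ray(n,q,.137,P)[:2];print('lug',q,s[4],L.round(4),'R',np.hypot(*(L-cc)).round(4),'ang',np.arctan2(*(L-cc)[::-1]).round(4))
    S=r.sense();print(S['time'],S['position'].round(4),S['contact_force'].round(1))
E
python3 -c "
from h import *
meas();meas('top',(280,175,350,240))"
```

```text
cap [ 0.5103 -0.0857] r 0.0621
bar [ 0.5118 -0.0895] len 0.075 ang -0.8306 red n 0
lug [330.13 191.47] 318 [ 0.489  -0.0539] R 0.0383 ang 2.1623
lug [254.71 303.57] 168 [ 0.5805 -0.1   ] R 0.0717 ang -0.2017
3.3 [ 0.5086 -0.0855  0.248 ] [-1.   0.1 -1. ]
cap [ 0.4962 -0.1167] r 0.1189Traceback (most recent call last):
  File "<string>", line 3, in <module>
    meas();meas('top',(280,175,350,240))
           ~~~~^^^^^^^^^^^^^^^^^^^^^^^^^
  File "h.py", line 23, in meas
    nl,l,s,c=cv2.connectedComponentsWithStats(b);i=1+np.argmax(s[1:,4])
                                                     ~~~~~~~~~^^^^^^^^^
    return _wrapfunc(a, 'argmax', axis=axis, out=out, **kwds)
    return bound(*args, **kwds)
ValueError: attempt to get argmax of an empty sequence
```

Axis is about (0.509, -0.086), bar's red end 2.31 rad, lug about -0.20 rad. The turn needed is about 2.51 rad clockwise, which is positive roll. I'll roll to straddle, then lower.

```bash
python3 -m inch '[{"delta_pos":[0,0,0],"roll":-0.149,"hand":60},{"delta_pos":[0,0,0],"roll":-0.149,"hand":60},{"delta_pos":[0,0,0],"roll":-0.149,"hand":60},{"delta_pos":[0,0,0],"roll":-0.149,"hand":60},{"delta_pos":[0,0,0],"roll":-0.149,"hand":60},{"delta_pos":[0,0,0],"roll":-0.149,"hand":60},{"delta_pos":[0,0,0],"roll":-0.149,"hand":60},{"delta_pos":[0,0,0],"roll":-0.149,"hand":60},{"delta_pos":[0,0,0],"roll":-0.149,"hand":60},{"delta_pos":[0,0,0],"roll":-0.149,"hand":60}]'
python3 -m inch '[{"delta_pos":[0,0,15],"roll":0,"hand":60},{"delta_pos":[0,0,15],"roll":0,"hand":60},{"delta_pos":[0,0,15],"roll":0,"hand":60},{"delta_pos":[0,0,12],"roll":0,"hand":60},{"delta_pos":[0,0,10],"roll":0,"hand":60},{"delta_pos":[0,0,5],"roll":0,"hand":60},{"delta_pos":[0,0,5],"roll":0,"hand":60},{"delta_pos":[0,0,0],"roll":0,"hand":60}]'
python3 -c "
from h import *
im=r.capture('wrist');cv2.imwrite('pics/w2.png',im[:,:,::-1])
s=r.sense();print(s['q'],s['ft_torque'],s['contact_force'])"
```

```text
time: 4.35
position: [0.5087, -0.0855, 0.2482]
tool_rot: [-0.707, 0.707, 0.0, -0.0]
contact_force: [0.8, -0.6, 0.2]
opening: 0.0602
finger_force: 0.0
time: 5.15
position: [0.5086, -0.0855, 0.1709]
tool_rot: [-0.706, 0.708, 0.0, -0.0]
contact_force: [-0.3, 0.3, 0.3]
opening: 0.0601
finger_force: 0.0
[-1.66532643e-01  3.18146741e-01 -9.54580548e-02  1.15717403e+00
  2.86307785e-05 -1.73348262e+00] [-0.00588283  0.045692   -0.03493662] [0.00861441 0.22877937 0.78675493]
```

View pics/w2.png

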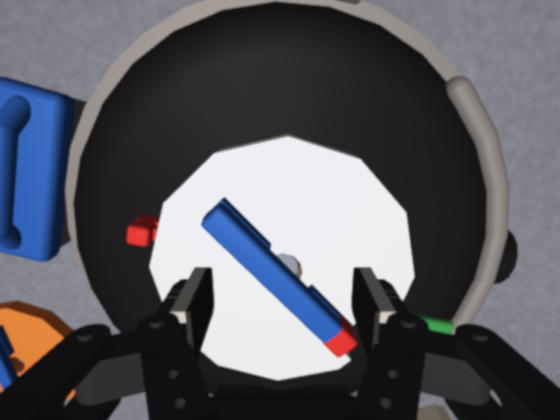

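The left fingertip is at (200,270) and the right at (365,270), straddling the spindle at (288,268). The blue end is ahead of the left tip and the red end (343,345) ahead of the right tip, for a clockwise turn. I'll start the turn.

```bash
python3 -m inch '[{"delta_pos":[0,0,0],"roll":0.1,"hand":60},{"delta_pos":[0,0,0],"roll":0.1,"hand":60},{"delta_pos":[0,0,0],"roll":0.1,"hand":60},{"delta_pos":[0,0,0],"roll":0.1,"hand":60},{"delta_pos":[0,0,0],"roll":0.1,"hand":60},{"delta_pos":[0,0,0],"roll":0.1,"hand":60}]'
python3 -c "
from h import *
im=r.capture('wrist');cv2.imwrite('pics/w3.png',im[:,:,::-1])
s=r.sense();print(s['q'],s['ft_torque'],s['contact_force'])"
```

```text
time: 5.8
position: [0.5093, -0.0856, 0.1721]
tool_rot: [-0.463, 0.886, -0.0, 0.001]
contact_force: [-0.5, 0.2, -0.2]
opening: 0.0601
finger_force: 0.6
[-1.66528908e-01  3.17322114e-01 -9.45293677e-02  1.15727964e+00
  1.29828558e-05 -1.12702751e+00] [ 0.02444017 -0.01850147 -0.01268279] [ 0.44905225  0.35711332 -0.43588298]
```

View pics/w3.png

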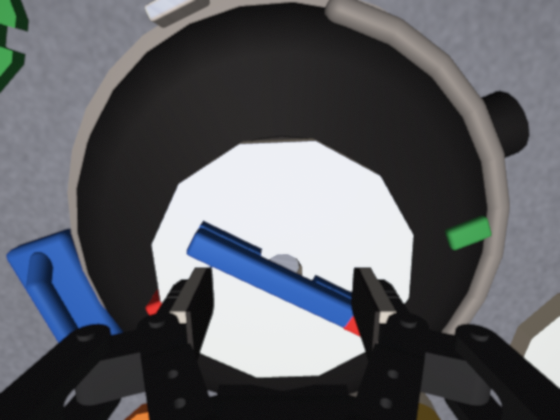

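The tips turn the bar cleanly, with about 0.5 rad lag and very low force. About 2.2 rad remains; I'll turn 1.9, then measure.

```bash
python3 -m inch '[{"delta_pos":[0,0,0],"roll":0.1,"hand":60},{"delta_pos":[0,0,0],"roll":0.1,"hand":60},{"delta_pos":[0,0,0],"roll":0.1,"hand":60},{"delta_pos":[0,0,0],"roll":0.1,"hand":60},{"delta_pos":[0,0,0],"roll":0.1,"hand":60},{"delta_pos":[0,0,0],"roll":0.1,"hand":60},{"delta_pos":[0,0,0],"roll":0.1,"hand":60},{"delta_pos":[0,0,0],"roll":0.1,"hand":60},{"delta_pos":[0,0,0],"roll":0.1,"hand":60},{"delta_pos":[0,0,0],"roll":0.1,"hand":60}]'
python3 -m inch '[{"delta_pos":[0,0,0],"roll":0.1,"hand":60},{"delta_pos":[0,0,0],"roll":0.1,"hand":60},{"delta_pos":[0,0,0],"roll":0.1,"hand":60},{"delta_pos":[0,0,0],"roll":0.1,"hand":60},{"delta_pos":[0,0,0],"roll":0.1,"hand":60},{"delta_pos":[0,0,0],"roll":0.1,"hand":60},{"delta_pos":[0,0,0],"roll":0.1,"hand":60},{"delta_pos":[0,0,0],"roll":0.1,"hand":60},{"delta_pos":[0,0,0],"roll":0.06,"hand":60},{"delta_pos":[0,0,0],"roll":0.0,"hand":60}]'
python3 -c "
from h import *
P=r.camera_params('wrist');im=r.capture('wrist');cv2.imwrite('pics/w4.png',im[:,:,::-1])
m=masks(im)
for k in('red','blue','white'):
  for c,s in blobs(m[k],(60,60,520,400),60): print(k,c,s,[ray('wrist',c,z,P)[:2].round(4) for z in (.137,.162)])
s=r.sense();print(s['q'],s['position'],s['contact_force'])"
```

```text
time: 6.85
position: [0.5092, -0.0856, 0.172]
tool_rot: [0.018, 1.0, -0.0, 0.001]
contact_force: [-0.3, 0.4, 1.2]
opening: 0.0599
finger_force: 0.8
time: 7.85
position: [0.5092, -0.0856, 0.172]
tool_rot: [0.431, 0.902, 0.0, 0.001]
contact_force: [0.3, -0.1, 0.0]
opening: 0.06
finger_force: 0.4
red [352.71 326.98] [344 317  17  19 152] [array([ 0.5631, -0.0906]), array([ 0.5477, -0.0807])]
red [362.69 358.98] [356 353  13  13 118] [array([ 0.5809, -0.1021]), array([ 0.5627, -0.0905])]
blue [229.67 239.21] [199 222  61  35 328] [array([ 0.4831, -0.0914]), array([ 0.4802, -0.0815])]
blue [269.35 278.31] [ 188  231  166   96 4458] [array([ 0.5112, -0.0959]), array([ 0.5039, -0.0852])]
blue [333.07 289.56] [315 280  36  20 187] [array([ 0.5404, -0.0805]), array([ 0.5285, -0.0722])]
blue [479.9  322.97] [443 306  68  40 804] [array([ 0.6135, -0.0468]), array([ 0.5903, -0.0438])]
blue [425.63 395.85] [419 392  17   8 103] [array([ 0.6255, -0.0981]), array([ 0.6004, -0.0871])]
white [481.18  83.99] [463  60  38  50 806] [array([0.5247, 0.0333]), array([0.5153, 0.0239])]
white [289.78 214.43] [  152   142   261   161 25595] [array([ 0.4979, -0.0633]), array([ 0.4927, -0.0577])]
white [271.51 333.57] [  201   267   164   110 10360] [array([ 0.5322, -0.1206]), array([ 0.5216, -0.1061])]
white [180.82 316.05] [175 312  11  10  76] [array([ 0.4888, -0.142 ]), array([ 0.4849, -0.1241])]
white [384.05 316.12] [380 312  12  11  84] [array([ 0.5714, -0.0754]), array([ 0.5547, -0.0679])]
[-1.66515745e-01  3.17508108e-01 -9.47964859e-02  1.15712988e+00
 -6.91227464e-06  7.24007180e-01] [ 0.50920086 -0.08558443  0.17193048] [-0.16363766 -0.28574125  0.07934724]
```

View pics/w4.png

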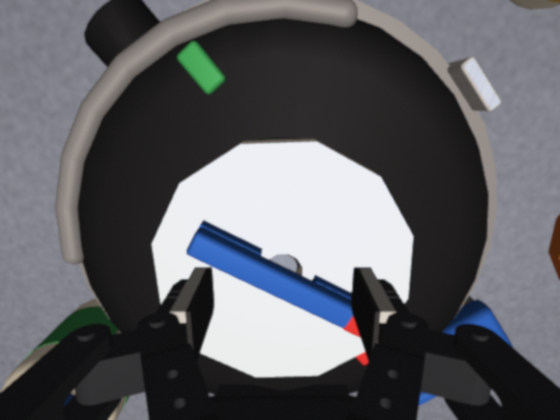

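The bar sits where it did in the hand, and the lug shows at (363,359) just beyond the red end. I'll back off, lift and measure unobstructed.

```bash
python3 -m inch '[{"delta_pos":[0,0,0],"roll":-0.1,"hand":60},{"delta_pos":[0,0,0],"roll":-0.1,"hand":60},{"delta_pos":[0,0,0],"roll":-0.1,"hand":60},{"delta_pos":[0,0,-16],"roll":0,"hand":60},{"delta_pos":[0,0,-20],"roll":0,"hand":60},{"delta_pos":[0,0,-20],"roll":0,"hand":60},{"delta_pos":[0,0,-20],"roll":0,"hand":60},{"delta_pos":[0,0,0],"roll":0,"hand":60},{"delta_pos":[0,0,0],"roll":0,"hand":60}]'
cat > m2.py <<'E'
from h import *
import sys
P=r.camera_params('wrist');im=r.capture('wrist');cv2.imwrite(sys.argv[1],im[:,:,::-1]);zc=float(sys.argv[2]) if len(sys.argv)>2 else .132
m=masks(im)
for c,s in blobs(m['red'],(130,60,430,400),20): print('red',c,s,[ray('wrist',c,z,P)[:2].round(4) for z in (.137,zc+.03)])
# bar top face: components of blue|red after opening
g=cv2.cvtColor(im,cv2.COLOR_RGB2GRAY)
k=(m['blue']|m['red']).astype(np.uint8);k[:, :130]=0;k[:,430:]=0;k[:60]=0
k=cv2.morphologyEx(k,2,np.ones((5,5)))
nl,l,s,c=cv2.connectedComponentsWithStats(k)
for i in range(1,nl):
    if s[i][4]<700: continue
    cn=cv2.findContours((l==i).astype(np.uint8),0,1)[0][0][:,0]
    W=np.array([ray('wrist',p,zc+.03,P)[:2] for p in cn])
    (c0,wh,a)=cv2.minAreaRect((W*1000).astype(np.float32))
    bx=cv2.boxPoints((c0,wh,a));e=[bx[1]-bx[0],bx[2]-bx[1]];e=max(e,key=np.linalg.norm)
    ang=np.arctan(e[1]/e[0]);print('bar',c[i].round(1),np.round(c0,1),np.round(wh,1),'ang',ang.round(4))
k=m['white'].astype(np.uint8);n,l,s,c=cv2.connectedComponentsWithStats(k)
ys,xs=np.nonzero(np.isin(l,[i for i in range(1,n) if s[i][4]>1500 and 130<c[i][0]<430 and s[i][0]>130]))
if len(xs):
    h=cv2.convexHull(np.stack([xs,ys],1).astype(np.int32))[:,0]
    W=np.array([ray('wrist',p,zc+.014,P)[:2]*1000 for p in h]).astype(np.float32);print('cap',cv2.minEnclosingCircle(W))
S=r.sense();print(S['time'],S['position'].round(4),S['contact_force'].round(1))
E
python3 m2.py pics/w5.png
```

```text
time: 8.8
position: [0.5089, -0.0855, 0.2474]
tool_rot: [0.292, 0.957, 0.0, 0.0]
contact_force: [-0.2, -0.3, 0.1]
opening: 0.0599
finger_force: 0.0
red [325.78 267.82] [314 255  23  23 278] [array([ 0.5607, -0.0803]), array([ 0.5489, -0.0764])]
red [317.87 301.46] [310 296  16  13 157] [array([ 0.5811, -0.1   ]), array([ 0.5671, -0.0941])]
bar [275.5 219.9] [505.4 -84.6] [76.2 12.9] ang 0.1868
bar [332.9 349.3] [ 605.5 -105.8] [43.4 34.4] ang 1.2901
cap ((511.1634521484375, -85.14614868164062), 62.068485260009766)
8.85 [ 0.5084 -0.0854  0.2466] [ 0.4  1.  -0.2]
```

View pics/w5.png

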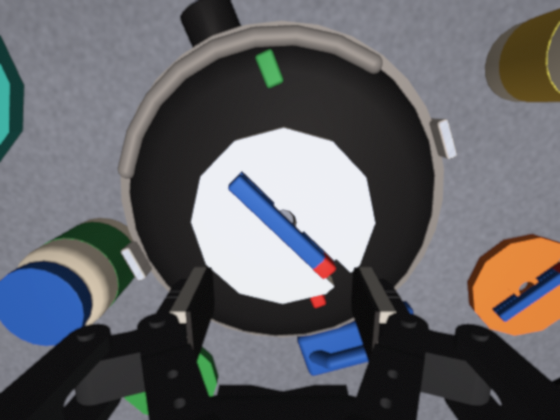

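The bar's red end is at +0.187 rad and the lug at about -0.203 rad, so 0.39 rad remains. I'll lower again, take up the 0.30 rad backlash, push 0.39, then back off, lift and measure.

```bash
python3 -m inch '[{"delta_pos":[0,0,20],"roll":0,"hand":60},{"delta_pos":[0,0,20],"roll":0,"hand":60},{"delta_pos":[0,0,20],"roll":0,"hand":60},{"delta_pos":[0,0,11],"roll":0,"hand":60},{"delta_pos":[0,0,5],"roll":0,"hand":60},{"delta_pos":[0,0,0],"roll":0.1,"hand":60},{"delta_pos":[0,0,0],"roll":0.1,"hand":60},{"delta_pos":[0,0,0],"roll":0.1,"hand":60}]'
python3 -m inch '[{"delta_pos":[0,0,0],"roll":0.08,"hand":60},{"delta_pos":[0,0,0],"roll":0.08,"hand":60},{"delta_pos":[0,0,0],"roll":0.08,"hand":60},{"delta_pos":[0,0,0],"roll":0.08,"hand":60},{"delta_pos":[0,0,0],"roll":0.05,"hand":60},{"delta_pos":[0,0,0],"roll":0.02,"hand":60},{"delta_pos":[0,0,0],"roll":0,"hand":60},{"delta_pos":[0,0,0],"roll":0,"hand":60}]'
python3 -m inch '[{"delta_pos":[0,0,0],"roll":-0.1,"hand":60},{"delta_pos":[0,0,0],"roll":-0.1,"hand":60},{"delta_pos":[0,0,0],"roll":-0.1,"hand":60},{"delta_pos":[0,0,-16],"roll":0,"hand":60},{"delta_pos":[0,0,-20],"roll":0,"hand":60},{"delta_pos":[0,0,-20],"roll":0,"hand":60},{"delta_pos":[0,0,-20],"roll":0,"hand":60},{"delta_pos":[0,0,0],"roll":0,"hand":60},{"delta_pos":[0,0,0],"roll":0,"hand":60}]'
python3 m2.py pics/w6.png
python3 -c "
import cv2;i=cv2.imread('pics/w6.png')[120:320,180:400];cv2.imwrite('pics/w6c.png',cv2.resize(i,None,fx=3,fy=3,interpolation=2))"
```

```text
time: 9.65
position: [0.5091, -0.0856, 0.1716]
tool_rot: [0.433, 0.901, 0.0, 0.0]
contact_force: [0.1, -0.2, -0.5]
opening: 0.0598
finger_force: 1.0
time: 10.45
position: [0.5091, -0.0856, 0.1716]
tool_rot: [0.598, 0.801, 0.0, 0.0]
contact_force: [0.5, -0.3, 0.2]
opening: 0.0598
finger_force: 0.7
time: 11.35
position: [0.5088, -0.0855, 0.2473]
tool_rot: [0.472, 0.882, 0.0, 0.0]
contact_force: [0.7, -0.2, -0.4]
opening: 0.0601
finger_force: 0.0
red [335.36 272.44] [314 255  39  36 589] [array([ 0.5666, -0.0987]), array([ 0.5563, -0.0907])]
bar [276.2 220.3] [506.3 -82.5] [12.8 76. ] ang -0.2063
bar [417.2 296.3] [612.  -77.2] [20. 37.] ang -0.8624
cap ((511.25640869140625, -85.23947143554688), 62.051239013671875)
11.4 [ 0.5083 -0.0855  0.2465] [ 0.2 -0.3 -0.8]
```

View pics/w6c.png

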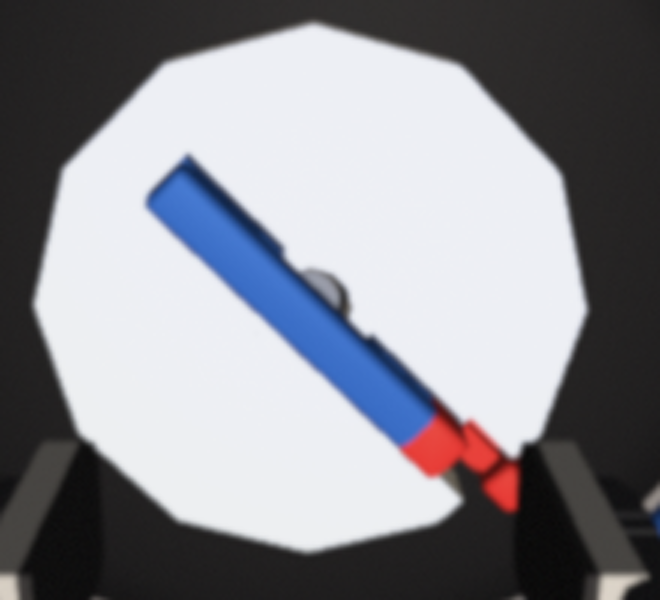

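The red end, notch and lug are in line: bar -0.206 rad against lug about -0.205 to -0.22 rad, within 3 degrees. I'll shut the fingers, centre over the bar and come down to just above it.

```bash
python3 -m inch '[{"delta_pos":[-0.8,1.2,0],"roll":0,"hand":0},{"delta_pos":[0,0,0],"roll":0,"hand":0},{"delta_pos":[0,0,0],"roll":0,"hand":0},{"delta_pos":[0,0,0],"roll":0,"hand":0},{"delta_pos":[0,0,20],"roll":0,"hand":0},{"delta_pos":[0,0,20],"roll":0,"hand":0},{"delta_pos":[0,0,10],"roll":0,"hand":0},{"delta_pos":[0,0,5],"roll":0,"hand":0},{"delta_pos":[0,0,0],"roll":0,"hand":0},{"delta_pos":[0,0,0],"roll":0,"hand":0}]' 20
python3 -m inch '[{"delta_pos":[0,0,2],"roll":0,"hand":0},{"delta_pos":[0,0,2],"roll":0,"hand":0},{"delta_pos":[0,0,2],"roll":0,"hand":0},{"delta_pos":[0,0,2],"roll":0,"hand":0},{"delta_pos":[0,0,1],"roll":0,"hand":0},{"delta_pos":[0,0,0],"roll":0,"hand":0}]'
```

```text
time: 12.4
position: [0.5107, -0.0856, 0.193]
tool_rot: [0.472, 0.882, 0.0, 0.001]
contact_force: [0.5, 0.3, 0.3]
opening: 0.0
finger_force: 0.0
time: 13.0
position: [0.51, -0.0855, 0.183]
tool_rot: [0.472, 0.882, -0.0, -0.0]
contact_force: [-0.6, 0.1, -0.6]
opening: 0.0002
finger_force: 0.0
```

```bash
python3 -m inch '[{"delta_pos":[0,0,1],"roll":0,"hand":0},{"delta_pos":[0,0,1],"roll":0,"hand":0},{"delta_pos":[0,0,1],"roll":0,"hand":0},{"delta_pos":[0,0,0.5],"roll":0,"hand":0},{"delta_pos":[0,0,0.5],"roll":0,"hand":0},{"delta_pos":[0,0,0],"roll":0,"hand":0}]'
python3 -m inch '[{"delta_pos":[0,0,0.5],"roll":0,"hand":0},{"delta_pos":[0,0,0.5],"roll":0,"hand":0},{"delta_pos":[0,0,0.5],"roll":0,"hand":0},{"delta_pos":[0,0,0],"roll":0,"hand":0}]'
```

```text
time: 13.6
position: [0.5102, -0.0855, 0.1792]
tool_rot: [0.472, 0.882, -0.0, -0.0]
contact_force: [-0.3, 1.0, 1.3]
opening: 0.0001
finger_force: 0.0
time: 14.0
position: [0.5102, -0.0855, 0.1781]
tool_rot: [0.472, 0.882, 0.0, 0.0]
contact_force: [-0.9, 0.6, 4.1]
opening: -0.0003
finger_force: 1.8
```

Contact came at about TCP 0.179, as expected, and the force is 4 N and rising. I'll keep going in small steps, watching the 1.5 mm stop (TCP about 0.1775).

```bash
python3 -m inch '[{"delta_pos":[0,0,0.5],"roll":0,"hand":0},{"delta_pos":[0,0,0.5],"roll":0,"hand":0},{"delta_pos":[0,0,0],"roll":0,"hand":0}]'
python3 -m inch '[{"delta_pos":[0,0,0.5],"roll":0,"hand":0},{"delta_pos":[0,0,0.5],"roll":0,"hand":0},{"delta_pos":[0,0,0],"roll":0,"hand":0}]'
```

```text
time: 14.3
position: [0.5102, -0.0855, 0.1768]
tool_rot: [0.472, 0.882, 0.0, 0.0]
contact_force: [-0.7, -0.9, 3.2]
opening: -0.0001
finger_force: 1.8
time: 14.6
position: [0.5102, -0.0855, 0.1757]
tool_rot: [0.472, 0.882, 0.0, 0.0]
contact_force: [-0.5, 0.3, 3.2]
opening: 0.0002
finger_force: 1.5
```

It is past the 1.5 mm stop at constant low force, so the notch is on the lug. I'll continue to about 0.170.

```bash
python3 -m inch '[{"delta_pos":[0,0,0.5],"roll":0,"hand":0},{"delta_pos":[0,0,0.5],"roll":0,"hand":0},{"delta_pos":[0,0,0.5],"roll":0,"hand":0},{"delta_pos":[0,0,0.5],"roll":0,"hand":0},{"delta_pos":[0,0,0.5],"roll":0,"hand":0},{"delta_pos":[0,0,0.5],"roll":0,"hand":0},{"delta_pos":[0,0,0.5],"roll":0,"hand":0},{"delta_pos":[0,0,0.5],"roll":0,"hand":0},{"delta_pos":[0,0,0.5],"roll":0,"hand":0},{"delta_pos":[0,0,0],"roll":0,"hand":0}]'
python3 -m inch '[{"delta_pos":[0,0,0.5],"roll":0,"hand":0},{"delta_pos":[0,0,0.5],"roll":0,"hand":0},{"delta_pos":[0,0,0],"roll":0,"hand":0}]'
```

```text
time: 15.6
position: [0.5102, -0.0855, 0.1712]
tool_rot: [0.472, 0.882, 0.0, 0.0]
contact_force: [0.0, 0.2, 4.1]
opening: -0.0002
finger_force: 1.5
time: 15.9
position: [0.5102, -0.0855, 0.1702]
tool_rot: [0.472, 0.882, -0.0, 0.0]
contact_force: [-0.7, 0.3, 4.0]
opening: 0.0001
finger_force: 1.5
```

```bash
python3 -m inch '[{"delta_pos":[0,0,0.5],"roll":0,"hand":0},{"delta_pos":[0,0,0],"roll":0,"hand":0}]'
python3 -m inch '[{"delta_pos":[0,0,0.3],"roll":0,"hand":0},{"delta_pos":[0,0,0],"roll":0,"hand":0}]'
```

```text
time: 16.1
position: [0.5102, -0.0855, 0.1701]
tool_rot: [0.472, 0.882, 0.0, 0.0]
contact_force: [-2.4, 0.6, 4.7]
opening: 0.0001
finger_force: 2.5
time: 16.3
position: [0.5102, -0.0855, 0.1701]
tool_rot: [0.472, 0.882, 0.0, 0.0]
contact_force: [-0.1, -0.7, 6.6]
opening: 0.0003
finger_force: 3.3
```

The motion stopped at TCP 0.1701 (bar top 0.153) with the force rising, so the cap is home. I'll lift clear and check.

```bash
python3 -m inch '[{"delta_pos":[0,0,-2],"roll":0,"hand":0},{"delta_pos":[0,0,-8],"roll":0,"hand":0},{"delta_pos":[0,0,-20],"roll":0,"hand":0},{"delta_pos":[0,0,-20],"roll":0,"hand":0},{"delta_pos":[0,0,-20],"roll":0,"hand":0},{"delta_pos":[0,0,-20],"roll":0,"hand":0},{"delta_pos":[0,0,-20],"roll":0,"hand":0},{"delta_pos":[0,0,0],"roll":0,"hand":0},{"delta_pos":[0,0,0],"roll":0,"hand":0}]'
python3 m2.py pics/w7.png .123
```

```text
time: 17.2
position: [0.5102, -0.0855, 0.2793]
tool_rot: [0.472, 0.882, 0.0, 0.0]
contact_force: [-0.7, 0.4, -0.5]
opening: -0.0
finger_force: 0.0
red [330.14 252.28] [308 235  42  36 614] [array([ 0.5668, -0.0966]), array([ 0.5611, -0.0922])]
bar [275.7 202.7] [506.2 -83. ] [12.  75.5] ang -0.2131
bar [398.3 291.4] [629.1 -90.8] [76.8 39.2] ang 1.2795
cap ((511.1819152832031, -85.13113403320312), 62.04153823852539)
17.25 [ 0.5098 -0.0854  0.2785] [-0.4 -0.5 -1. ]
```

View pics/w7.png

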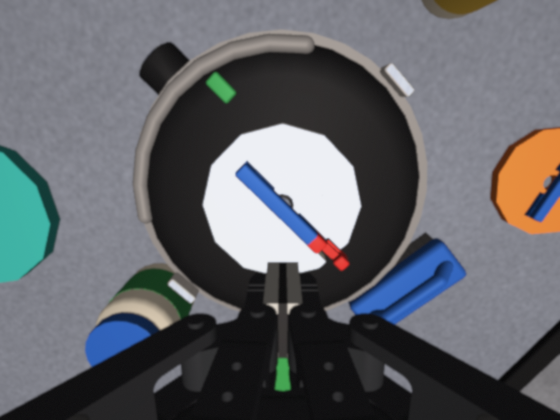

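The cap is down: the bar measures at its true 12 mm width with the underside at 123 mm. The red end at (320,245) is in line with the lug (342,262), the neighbours are untouched and the hand is clear.

```bash
python3 -c "
from cell import r
print(r.close_job())"
```

```text
the job is handed in; nothing more can be done
None
```

The cap is turned onto the lug and pressed fully home (bar top measured at 153 mm), the arm is clear of it, nothing nearby was touched, and the job was handed in at about 17 s.

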